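# Blue glass blank from the sliding-lid box onto the scale

## Robot

A 6-joint arm with a two-finger parallel gripper is mounted at the origin on the work surface. World frame = base frame: x ahead of the robot, y to its left, z up, the work surface at z = 0. Lengths are in m, angles in rad, forces in N, time in s.
With the tool pointing down it reaches from about 0.25 to 0.775 m from the base axis. Payload 4 kg.
Tool frame: the origin (TCP) lies between the finger pads; the fingertips stand 17 mm ahead of it and the grasp point (between the pads) lies 2 mm behind it; z points along the fingers, y is the line along which they close (so a half turn about z gives the same grasp; the last joint's range is limited). The gripper opens to 94 mm and grips with 3 to 60 N. Pads are 16 mm wide; open, the fingers measure 119 mm over their backs; the gripper's body (75 mm by 177 mm) begins 78 mm behind the grasp point.
Start: joints at [1.243, 0.087, 1.371, -0, 1.684, -0.103], TCP at [0.123, 0.536, 0.223] pointing down, gripper open.
Joint ranges: [-3.1, 3.1], [-0.76, 2.03], [0.27, 2.55], [-1.08, 4.22], [0.17, 2.65], [-2.57, 2.57]. Speed limits (rad/s): [2.79, 2.79, 3.14, 3.14, 3.14, 3.14].

## Interface

Orientations are given as [roll, pitch, yaw] about the fixed x, y, z axes, in that order (R = Rz(yaw) Ry(pitch) Rx(roll)).
In Python, from workcell import robot, eyes, job gives the robot as it stands.
- The arm moves only by the tool play_rows, never from a script. Its argument "plan" is a list of rows, each a list of 7 numbers: the turn, a rotation vector about the tool's x, y, z in rad, then the shift along the tool's x, y, z in mm, then the opening in per cent of the stroke, from 0 (shut) to 100 (fully open). A call has 1 to 10 rows; each row is the pose to reach, as a shift and turn from the pose commanded when the call began, along the tool's axes at that moment; what a row does not reach only later rows make up. A row lasts 1/8 s, in which the tool goes at most 62.5 mm and 10.7 degrees, less where a joint would pass 70% of its speed; a pose out of reach is approached as far as the arm can. A call with a gripper value outside its range is refused whole. The fingers move at their own pace and stop on an object; the grip force is fixed at half the most. Time passes only in rows, so rows that repeat a pose let the fingers close. It gives the time, the measured TCP pose, the force, the opening and the grip force at its end, in the units of the state.
- robot.sense(): the state, without advancing time (a new reading comes with each control period).
- eyes.camera(name): name is "scene" or "top" or "wrist"; returns (picture, depth): 420x560x3 uint8, red, green, blue; 420x560 float32, m along the optical axis (not along the pixel's ray), 0 where there is no reading.
- eyes.calibration(name): a dict with "fx", "fy", "cx", "cy" (pixels), "eye" and "attitude" of the camera in the world; the wrist camera has in their place "mount" (4x4, takes a point from camera to tool coordinates, whose origin is the TCP and whose axes are the flange's). Camera axes: x right, y down, z forward; pixel columns grow to the right and rows downward; lengths in m; the calibration is good to about 2 mm. The wrist camera is an equidistant fisheye: a pixel r from the principal point sees the ray r / f radians off the axis. A picture is of the moment at which its call begins: read the wrist's pose just before it. calibration takes no time and is no camera call.
- job.sign_off(): hands the job in; it is judged then, once.
The state is a dict: "time_s": time; "qpos": joint angles; "joint_vel": joint speeds; "effort": joint torques, N m; "position": TCP position; "ee_rot": TCP orientation; "wrist_force": force on the tool from outside, world axes, zero at the start; "wrist_torque": the same for the moment, N m; "finger_gap": finger opening in m; "grasp_force": force on a finger pad.
Only numpy, scipy, OpenCV 4.12 (cv2) and the standard library are available. Lean on these libraries where they do the work, as an engineer would, in place of code of your own. Each camera call takes 0.05 s, during which the arm holds its last target. There are 200 camera calls.

## Task

In the glass studio, slide the clear lid of the wooden box along its tracks all the way to its stop, so that the well is uncovered. Then lift out the blue glass puck and set it down gently, without dropping it, flat and wholly on the round steel pan of the scale, and let go of it. Leave the amber puck where it lies in the box and leave the lid open.

Things in the scene. Friction and masses are not known exactly. Their poses are not given: they have to be found in the camera images.
- lid (a joint): clear acrylic lid, 154 x 134 x 5 mm, sliding level in the grooves of a wooden box fixed to the bench (166 x 288 mm, 58 mm high). Value in m: 0 = shut over the well, 0.135 = at its stop, well fully uncovered; starts at 0 to 0.015. About 1.5 N of friction; it stays where it is left and cannot come off. The tracks beside it stand 5 mm above its top face
- lid_handle (a point): centre of the dark wooden bar handle on the lid: 70 mm along its x, 12 mm thick along its y, 24 mm tall (its foot, the lid's top face, is 12 mm below this point). +y is the level direction in which the lid slides open, z is up. With the lid shut the well's centre is 35 mm towards -y from here
- blue_center (a point): centre of the loose cobalt-blue glass puck: upright cylinder, 44 mm diameter, 34 mm high, about 0.13 kg, on the floor of the well (8 mm above the bench) under the lid. The well is 150 mm along the handle's x and 130 mm along its y; the two pucks stand side by side along x, about 72 mm apart, so fingers have most room when they close along y. Blue may be either one
- amber_center (a point): centre of the amber glass puck, same shape and size as the blue one, beside it in the well; to be left there
- pan (a point): centre of the top face of the round steel pan: 130 mm diameter, flat, no rim, 40 mm above the bench, on a white bench scale (160 x 145 mm) fixed to the bench; z is up
Mind the look-alikes: they are no part of the job. There is more than one size of the part that bears pan; the job needs the smaller.

How it is judged:
On the way:
1. the lid is slid open to its stop (within 15 mm) (value of joint lid above 0.12 m), for 0.2 s.
At the end, for the whole second after the job is handed in: The lid is open to within 20 mm of its stop; the blue puck stands flat (within 10 degrees) and wholly on the scale's pan (its centre within 43 mm of the pan's centre), released and at rest; the amber puck is within 30 mm of where it lay in the box (value of joint lid above 0.115 m and horizontal distance between blue_center and pan below 0.043 m and z of blue_center in the frame of pan between 0.013 and 0.021 m and angle between blue_center's own z axis and vertical below 0.17 rad and linear speed of blue below 0.02 m/s and contact force between blue and the fingers below 0.1 N and distance of amber_center from where it was at the start of the episode below 0.03 m); the robot touches nothing.
It fails at once if the blue puck is let go more than about 35 mm above the pan (height (world z) of blue_center above 0.092 m and contact force between blue and the fingers below 0.05 N).
It also fails if it takes over 51 s, if anything falls off the work surface, if the arm or the gripper's body presses on something with over 40 N, if the wrist force passes 120 N, or if a joint passes its speed limit or range.

## Working session

There is one attempt and no reset: what is moved stays moved. The work goes in short steps, Python scripts to look and compute and a tool call to move; the robot and the scene stay as the last step left them, time stands still between calls to the robot, and variables do not carry over. Pictures are saved under pics/ and viewed, at most 10 in all, crops included, and the job is handed in when it is done.

Besides the shell and the picture viewer there is one more tool, called after "Emit:" as name(argument=value, ...) on one line, values as JSON. play_rows: Moves the arm, as the interface text tells. Its arguments: {"type":"object","properties":{"plan":{"type":"array"}},"required":["plan"]}

```bash
mkdir -p pics
cat > h.py <<'E'
import numpy as np, cv2
from workcell import robot, eyes, job
def grab(n):
    p,d=eyes.camera(n); np.savez(f'{n}.npz',p=p,d=d); return p,d
def pt(n,d,u,v):
    c=eyes.calibration(n); z=d[v,u]
    R=np.array(c['attitude']); 
    return R,c
E
python3 - <<'E'
from h import *
for n in('top','scene'):
    p,d=grab(n); cv2.imwrite(f'pics/{n}1.png',p[:,:,::-1]); print(n,eyes.calibration(n))
print(robot.sense())
E
```

```text
top {'fx': 523.5605338264398, 'fy': 523.5605338264398, 'cx': 275.0154666173175, 'cy': 209.21817078647564, 'eye': array([ 0.29839961, -0.05794896,  0.96280903]), 'attitude': array([-2.99609086, -0.03991781, -1.57149783])}
scene {'fx': 514.7004075122267, 'fy': 514.7004075122267, 'cx': 275.5806156194725, 'cy': 214.73828446539397, 'eye': array([1.02474567, 0.33117356, 0.71365132]), 'attitude': array([-2.26847240e+00, -1.13265570e-03,  2.16367834e+00])}
{'time_s': 0.1, 'qpos': array([ 1.24285976e+00,  8.79016452e-02,  1.37206593e+00,  8.55221561e-06,
        1.68360290e+00, -1.03094534e-01]), 'joint_vel': array([-1.44963739e-03, -3.35333243e-05, -3.47040481e-03,  1.14182409e-03,
       -8.44951415e-04,  1.89640987e-03]), 'effort': array([ 2.27017190e-03, -3.41252375e+01, -3.03302336e+01,  7.19187339e-02,
        3.03983619e-02, -1.19717683e-04]), 'position': array([0.12247726, 0.53572923, 0.22142882]), 'ee_rot': array([-3.13962621e+00, -2.11996119e-04,  2.91675137e+00]), 'wrist_force': array([ 0.56697971, -0.23607309, -1.05692795]), 'wrist_torque': array([-0.02629464,  0.0082068 ,  0.0275412 ]), 'grasp_force': 0.0, 'finger_gap': 0.09368905183005603}
```

View pics/top1.png

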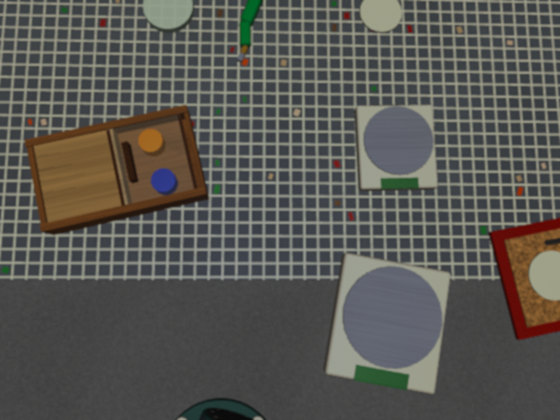

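View pics/scene1.png

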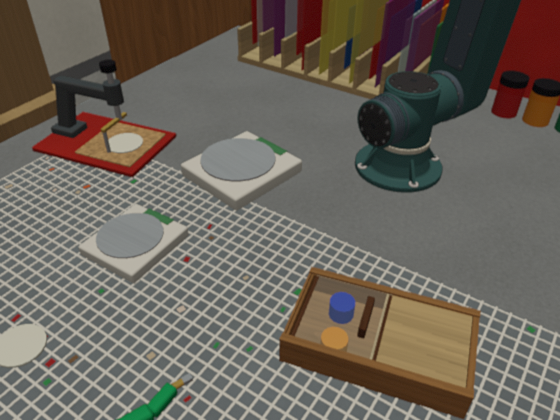

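The top view shows the box at left, with the shut lid's handle at (129,162), the blue puck at (164,181) and the amber one at (150,141). The look-alikes are two scale pans, small at (398,140) and large at (392,317), plus white discs at (168,8), (381,12) and (550,275) that aren't scales. I choose the small pan, blue puck and dark bar handle, and will measure and check them in one crop.

```bash
cat > h.py <<'E'
import numpy as np, cv2
from scipy.spatial.transform import Rotation as Ro
from workcell import robot, eyes, job
def grab(n):
    p,d=eyes.camera(n); np.savez(f'{n}.npz',p=p,d=d); return p,d
def onplane(n,uv,z):
    c=eyes.calibration(n); R=Ro.from_euler('xyz',c['attitude']).as_matrix()
    uv=np.atleast_2d(uv).astype(float)
    r=np.c_[(uv[:,0]-c['cx'])/c['fx'],(uv[:,1]-c['cy'])/c['fy'],np.ones(len(uv))]@R.T
    e=np.array(c['eye']); return e+r*((z-e[2])/r[:,2])[:,None]
def cloud(n,d):
    c=eyes.calibration(n); R=Ro.from_euler('xyz',c['attitude']).as_matrix()
    v,u=np.mgrid[:d.shape[0],:d.shape[1]]
    P=np.stack([(u-c['cx'])/c['fx']*d,(v-c['cy'])/c['fy']*d,d],-1)
    return P@R.T+c['eye']
def blob(mask,box):
    m=np.zeros(mask.shape,np.uint8); x0,y0,x1,y1=box; m[y0:y1,x0:x1]=mask[y0:y1,x0:x1]
    n,l,s,c=cv2.connectedComponentsWithStats(m); i=1+np.argmax(s[1:,4]); return (l==i)
E
python3 - <<'E'
from h import *
f=np.load('top.npz');p,d=f['p'],f['d'];W=cloud('top',d)
hsv=cv2.cvtColor(p,cv2.COLOR_RGB2HSV).astype(int);H,S,V=hsv[...,0],hsv[...,1],hsv[...,2]
def rep(name,m,z):
    uv=np.argwhere(m)[:,::-1]; P=onplane('top',uv,z); (cx,cy),(w,h),a=cv2.minAreaRect((P[:,:2]*1000).astype(np.float32))
    e,vec=np.linalg.eigh(np.cov(P[:,:2].T)); ax=vec[:,1]
    print(name,len(uv),'px',uv.mean(0).round(1),'mean',P.mean(0).round(4),'rect',round(cx,1),round(cy,1),round(w,1),round(h,1),round(a,1),'axis',ax.round(3),'depthz',np.median(W[m][:,2]).round(4))
b=(110,115,205,205)
rep('blue',blob((H>105)&(H<130)&(S>150)&(V>70),b),.042)
rep('amber',blob((H>8)&(H<20)&(S>200)&(V>150),b),.042)
rep('handle',blob((V<50),(118,135,142,188)),.077)
Z=W[...,2]
for nm,bx in(('small',(350,95,445,195)),('large',(320,245,455,400))):
    m=(H>105)&(H<130)&(V>60)&(S>30)
    rep(nm,blob(m,bx),.04)
g=lambda u,v:W[v,u].round(4)
for q in((80,180),(129,162),(150,141),(164,181),(175,160),(398,140),(392,317),(35,170),(115,250)):print(q,g(*q),p[q[1],q[0]])
c1=cv2.resize(p[95:240,20:215],None,fx=3,fy=3,interpolation=3)
c2=cv2.resize(p[95:240,345:445],None,fx=2,fy=3,interpolation=3)
cv2.imwrite('pics/crop.png',np.hstack([c1,c2])[:,:,::-1])
f=np.load('scene.npz');ps,ds=f['p'],f['d'];Ws=cloud('scene',ds)
for q in((368,300),(130,236),(342,300),(430,340),(366,312),(280,350)):print('scene',q,Ws[q[1],q[0]].round(4))
E
```

```text
blue 406 px [163.2 180.3] mean [0.4844 0.1041 0.042 ] rect 484.9 104.4 41.0 37.5 45.4 axis [0.529 0.849] depthz 0.0535
amber 250 px [148.4 138. ] mean [0.5615 0.1328 0.042 ] rect 561.4 132.2 29.9 37.3 28.3 axis [-0.59   0.807] depthz 0.0536
handle 269 px [129.8 162.2] mean [0.5085 0.1558 0.077 ] rect 508.9 155.9 70.0 12.2 13.2 axis [-0.97  -0.243] depthz 0.0769
small 1907 px [389.5 147. ] mean [ 0.5501 -0.3048  0.04  ] rect 558.4 -308.9 116.8 97.5 8.9 axis [-0.789 -0.614] depthz 0.04
large 7524 px [391.8 317. ] mean [ 0.2448 -0.299   0.04  ] rect 245.7 -299.5 169.5 168.0 89.6 axis [-0.929 -0.37 ] depthz 0.0513
(80, 180) [0.4825 0.2478 0.0484] [132 101  58]
(129, 162) [0.5082 0.1564 0.0798] [46 25 13]
(150, 141) [0.5531 0.1276 0.0527] [159 102  33]
(164, 181) [0.481  0.1009 0.0522] [ 46  57 136]
(175, 160) [0.5192 0.0828 0.0514] [109  82  56]
(398, 140) [ 0.5632 -0.3209  0.0402] [ 96  99 109]
(392, 317) [ 0.2453 -0.296   0.0521] [ 97 101 113]
(35, 170) [0.4982 0.3236 0.0555] [91 54 24]
(115, 250) [ 0.3634  0.1953 -0.003 ] [117 120 113]
scene (368, 300) [0.4903 0.1505 0.0793]
scene (130, 236) [ 0.5694 -0.3153  0.0401]
scene (342, 300) [0.4932 0.1074 0.054 ]
scene (430, 340) [0.4846 0.2581 0.0497]
scene (366, 312) [0.5118 0.158  0.0765]
scene (280, 350) [0.6182 0.0666 0.0287]
```

View pics/crop.png

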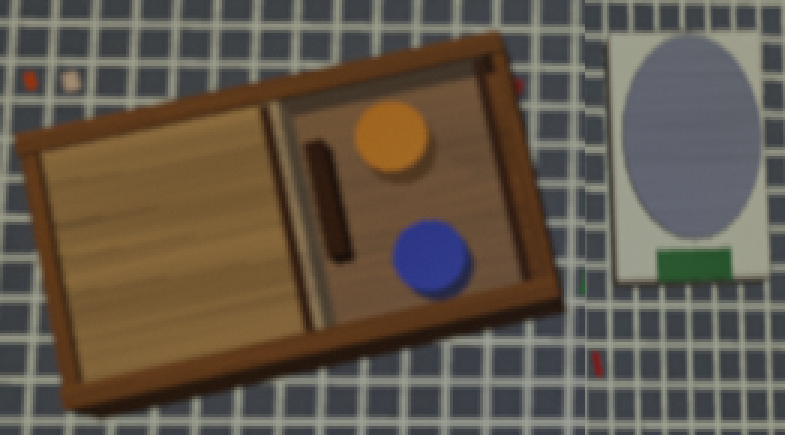

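The crop confirms it: blue is the puck nearer the robot, the handle bar sits left of both pucks, and the smaller scale has a 130 mm pan centred near (398,140). The lid opens to image left.

```bash
cat > go.py <<'E'
import sys
from h import *
def delta(t,yaw):
    s=robot.sense(); R=Ro.from_euler('xyz',s['ee_rot']); T=Ro.from_euler('xyz',[np.pi,0,yaw])
    print('pos',s['position'].round(4),'rot',s['ee_rot'].round(4),'t',s['time_s'],'q',s['qpos'].round(2))
    print('turn',(R.inv()*T).as_rotvec().round(4),'shift mm',(R.inv().apply(np.array(t)-s['position'])*1000).round(1))
if __name__=='__main__':
    a=[float(x) for x in sys.argv[1:]]; delta(a[:3],a[3])
E
python3 go.py .509 .156 .15 3.36
```

```text
pos [0.1225 0.5357 0.2214] rot [-3.1396e+00 -2.0000e-04  2.9168e+00] t 0.1 q [ 1.24  0.09  1.37  0.    1.68 -0.1 ]
turn [-0.0019 -0.0006 -0.4432] shift mm [-461.5 -283.9   71.9]
```

Emit:
play_rows(plan=[[0,0,-0.44,-461,-284,30,60],[0,0,-0.44,-461,-284,30,60],[0,0,-0.44,-461,-284,30,60],[0,0,-0.44,-461,-284,30,60],[0,0,-0.44,-461,-284,30,60],[0,0,-0.44,-461,-284,30,60],[0,0,-0.44,-461,-284,30,60],[0,0,-0.44,-461,-284,50,60],[0,0,-0.44,-461,-284,73,60],[0,0,-0.44,-461,-284,73,60]])

```text
time_s: 1.35
position: [0.5083, 0.1534, 0.1452]
ee_rot: [-3.141, -0.008, -2.932]
wrist_force: [-0.5, 0.6, 0.3]
finger_gap: 0.0562
grasp_force: 0.0
```

```bash
python3 go.py .509 .156 .073 3.36
python3 - <<'E'
from h import *
p,d=grab('wrist'); print(eyes.calibration('wrist')); cv2.imwrite('pics/w1.png',p[:,:,::-1])
E
```

```text
pos [0.5083 0.1534 0.1452] rot [-3.1412 -0.0078 -2.9315] t 1.35 q [ 0.19  0.08  1.53 -0.    1.54 -1.59]
turn [-0.0003 -0.0078 -0.0083] shift mm [-1.8  2.4 72.2]
{'fx': 325.19226210127806, 'fy': 325.19226210127806, 'cx': 276.3005916339356, 'cy': 209.9215872726752, 'mount': array([[-5.90030674e-06, -9.59869360e-01, -2.80447519e-01,
         8.14893290e-02],
       [ 9.99999998e-01, -2.13952104e-05,  5.21890879e-05,
        -2.03946156e-05],
       [-5.60949401e-05, -2.80447518e-01,  9.59869359e-01,
        -1.62344426e-01],
       [ 0.00000000e+00,  0.00000000e+00,  0.00000000e+00,
         1.00000000e+00]])}
```

View pics/w1.png

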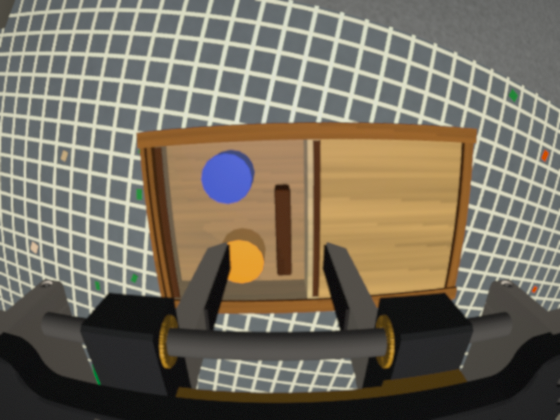

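The wrist view shows the handle bar at (284,230) between the open fingers and lined up with them. The blue puck is at (227,177) and the amber one at (242,262). I'll go down and grip the handle.

Emit:
play_rows(plan=[[0,-0.008,-0.008,-2,2.5,40,60],[0,-0.008,-0.008,-2,2.5,60,60],[0,-0.008,-0.008,-2,2.5,71,60],[0,-0.008,-0.008,-2,2.5,71,60],[0,-0.008,-0.008,-2,2.5,71,0],[0,-0.008,-0.008,-2,2.5,71,0],[0,-0.008,-0.008,-2,2.5,71,0],[0,-0.008,-0.008,-2,2.5,71,0]])

```text
time_s: 2.4
position: [0.5103, 0.1594, 0.0788]
ee_rot: [3.142, 0.009, -2.919]
wrist_force: [0.1, 0.7, 0.0]
finger_gap: 0.0198
grasp_force: 0.0
```

```bash
python3 go.py .4787 .293 .073 3.36
```

```text
pos [0.5103 0.1594 0.0788] rot [ 3.1415  0.0085 -2.9186] t 2.4 q [ 0.2   0.12  1.62  0.    1.39 -1.6 ]
turn [0.0001 0.0085 0.0046] shift mm [  1.3 137.3   5.8]
```

Emit:
play_rows(plan=[[0,0,0,0,0,2,0],[0,0,0,0,0,3,0],[0,0,0,0,0,3,0],[0,0,0,0,0,3,0]])

```text
time_s: 2.9
position: [0.5105, 0.1594, 0.0772]
ee_rot: [-3.141, 0.009, -2.918]
wrist_force: [-2.7, -0.7, 7.2]
finger_gap: 0.0115
grasp_force: 30.0
```

```bash
python3 go.py .4787 .293 .073 3.36
```

```text
pos [0.5105 0.1594 0.0772] rot [-3.1413  0.0091 -2.9177] t 2.9 q [ 0.2   0.12  1.63 -0.    1.38 -1.6 ]
turn [-0.0003  0.0091  0.0054] shift mm [  1.3 137.3   4.1]
```

Emit:
play_rows(plan=[[0,0,0,0,10,0,0],[0,0,0,0,25,0,0],[0,0,0,0,40,0,0],[0,0,0,0,55,0,0],[0,0,0,0,70,0,0],[0,0,0,0,85,0,0],[0,0,0,0,100,0,0],[0,0,0,0,110,0,0],[0,0,0,0,117,0,0],[0,0,0,0,117,0,0]])

```text
time_s: 4.15
position: [0.4827, 0.2741, 0.0772]
ee_rot: [3.141, 0.005, -2.917]
wrist_force: [-7.0, -0.6, 10.7]
finger_gap: 0.0117
grasp_force: 30.0
```

Emit:
play_rows(plan=[[0,0,0,1,5,0,0],[0,0,0,1,10,0,0],[0,0,0,1,14,0,0],[0,0,0,1,18,0,0],[0,0,0,1,18,0,0]])

```text
time_s: 4.78
position: [0.4806, 0.2823, 0.0771]
ee_rot: [-3.124, 0.006, -2.92]
wrist_force: [-1.3, -22.4, 11.8]
finger_gap: 0.012
grasp_force: 30.1
```

Run:
```python
from h import *
s=robot.sense();print(s['wrist_force'],s['position'])
p,d=grab('top'); cv2.imwrite('pics/t2.png',cv2.resize(p[90:240,10:220],None,fx=3,fy=3)[:,:,::-1])
```

```text
[ -1.30985656 -22.39803884  11.81036177] [0.48062796 0.28228473 0.07705091]
```

View pics/t2.png

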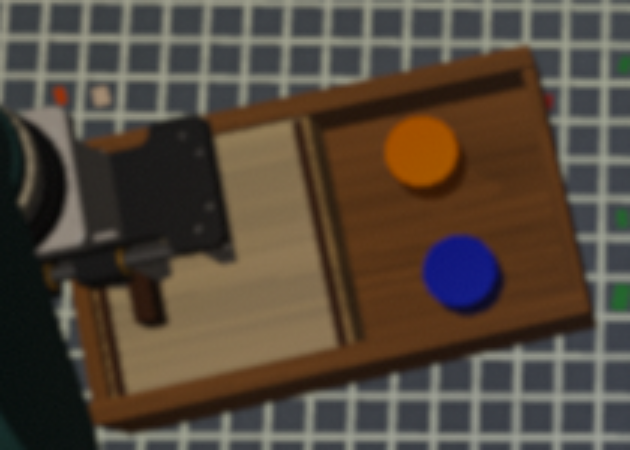

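The stop is reached: 22 N pushes back, and the picture shows the lid at the left end with the well open and both pucks bare, blue at about (461,270) in the crop. Next I'll unload, release, rise and measure blue.

Emit:
play_rows(plan=[[0,0,0,0,-9,0,0],[0,0,0,0,-9,0,0],[0,0,0,0,-9,0,40],[0,0,0,0,-9,0,40],[0,0,0,0,-9,0,40],[0,0,0,0,-9,-30,60],[0,0,0,0,-9,-70,80],[0,0,0,0,-9,-80,80],[0,0,0,0,-9,-80,80]])

```text
time_s: 5.95
position: [0.4808, 0.2821, 0.1554]
ee_rot: [3.141, 0.009, -2.918]
wrist_force: [-1.2, -0.6, -1.0]
finger_gap: 0.0732
grasp_force: 0.0
```

Run:
```python
from h import *
from go import delta
def circ(n,p,lo,hi,bx,z):
    hsv=cv2.cvtColor(p,cv2.COLOR_RGB2HSV)
    m=blob((cv2.inRange(hsv,lo,hi)>0).astype(np.uint8),bx); uv=np.argwhere(m)[:,::-1]
    P=onplane(n,uv,z); h=cv2.minEnclosingCircle((P[:,:2]*1000).astype(np.float32)); print(n,len(uv),P.mean(0).round(4),h)
p,d=grab('top'); W=cloud('top',d)
circ('top',p,(105,150,115),(130,255,255),(110,115,205,205),.042)
circ('top',p,(105,150,60),(130,255,255),(110,115,205,205),.042)
print(W[180,163],W[140,150])
m=(W[...,2]>.036)&(W[...,2]<.048); mb=m.copy();mb[:,:]=0;mb[164:196,147:180]=m[164:196,147:180]
print('depth blue',np.median(W[mb],0),W[mb].min(0),W[mb].max(0))
ms=(abs(W[...,2]-.04)<.004); ms[:, :350]=0; ms[:,450:]=0; ms[200:]=0
hsv=cv2.cvtColor(p,cv2.COLOR_RGB2HSV)
circ('top',p,(100,20,60),(130,90,255),(350,95,445,195),.04)
g=cv2.HoughCircles(cv2.cvtColor(p,cv2.COLOR_RGB2GRAY)[95:200,345:450],cv2.HOUGH_GRADIENT,1.5,50,param1=80,param2=20,minRadius=30,maxRadius=40)
print(g); print(onplane('top',g[0,:1,:2]+[345,95],.04))
delta((.4855,.104,.12),3.36)
```

```text
top 388 [0.4855 0.1051 0.042 ] ((485.37969970703125, 104.95669555664062), 19.901531219482422)
top 469 [0.4845 0.1045 0.042 ] ((484.7388610839844, 104.5576400756836), 22.016096115112305)
[0.48443729 0.10408044 0.0442693 ] [0.55763295 0.12963777 0.04305821]
depth blue [0.48446242 0.10356566 0.0417455 ] [0.4633822  0.08223648 0.0364587 ] [0.5056536  0.12444747 0.04637423]
top 3514 [ 0.5631 -0.3208  0.04  ] ((563.5850830078125, -320.73101806640625), 62.9484748840332)
[[[51.75 45.75 34.2 ]]]
[[ 0.56185289 -0.31857533  0.04      ]]
pos [0.4801 0.2818 0.1541] rot [-3.1413  0.0063 -2.9183] t 6.0 q [ 0.43  0.12  1.47 -0.    1.54 -1.36]
turn [-0.0003  0.0063  0.0049] shift mm [  34.4 -174.5   34. ]
```

Emit:
play_rows(plan=[[0,0.006,0.005,35,-174,0,72],[0,0.006,0.005,35,-174,0,72],[0,0.006,0.005,35,-174,10,72],[0,0.006,0.005,35,-174,50,72],[0,0.006,0.005,35,-174,60,72],[0,0.006,0.005,35,-174,60,72],[0,0.006,0.005,35,-174,60,72]])

```text
time_s: 6.88
position: [0.4862, 0.1054, 0.0962]
ee_rot: [-3.141, 0.004, -2.922]
wrist_force: [0.5, 1.0, -0.0]
finger_gap: 0.0674
grasp_force: 0.0
```

Run:
```python
from h import *
from go import delta
delta((.4848,.1045,.031),3.36)
s=robot.sense();p,d=grab('wrist');c=eyes.calibration('wrist')
hsv=cv2.cvtColor(p,cv2.COLOR_RGB2HSV); m=blob((cv2.inRange(hsv,(105,150,60),(130,255,255))>0).astype(np.uint8),(0,0,560,420))
uv=np.argwhere(m)[:,::-1].astype(float)
q=(uv-[c['cx'],c['cy']])/c['fx']; r=np.linalg.norm(q,axis=1); k=np.sin(r)/r
M=np.array(c['mount']);R=Ro.from_euler('xyz',s['ee_rot']).as_matrix()
ray=np.c_[q*k[:,None],np.cos(r)]@M[:3,:3].T@R.T; e=R@M[:3,3]+s['position']
P=e+ray*((.042-e[2])/ray[:,2])[:,None]
print(len(uv),uv.mean(0),P.mean(0),cv2.minEnclosingCircle((P[:,:2]*1000).astype(np.float32)))
cv2.imwrite('pics/w2.png',p[:,:,::-1])
```

```text
pos [0.4862 0.1054 0.0962] rot [-3.1415  0.0036 -2.9221] t 6.875 q [ 0.1   0.03  1.69  0.    1.42 -1.69]
turn [-0.0001  0.0036  0.0011] shift mm [ 1.8 -0.5 65.1]
3029 [276.30736217 228.68900627] [0.48227737 0.10448726 0.042     ] ((482.3857727050781, 104.6473159790039), 24.294769287109375)
```

View pics/w2.png

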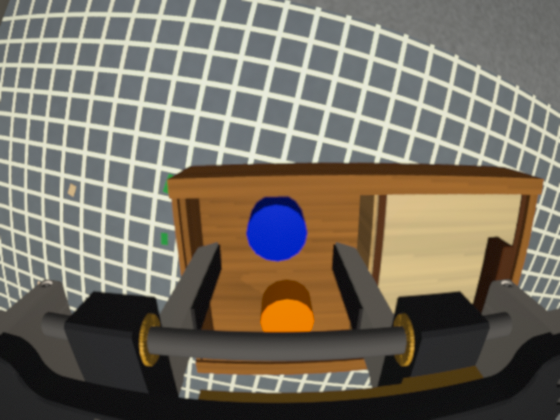

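The wrist view shows blue at (276,229), centred between the fingers and agreeing with the top view to about 2 mm. Amber is at (287,318), clear of the finger line. I'll go down and grip.

Emit:
play_rows(plan=[[0,0.003,0,2.5,-0.5,20,72],[0,0.003,0,2.5,-0.5,45,72],[0,0.003,0,2.5,-0.5,60,72],[0,0.003,0,2.5,-0.5,65,72],[0,0.003,0,2.5,-0.5,66,72],[0,0.003,0,2.5,-0.5,66,0],[0,0.003,0,2.5,-0.5,66,0],[0,0.003,0,2.5,-0.5,66,0],[0,0.003,0,2.5,-0.5,66,0],[0,0.003,0,2.5,-0.5,66,0]])

```text
time_s: 8.18
position: [0.4837, 0.1039, 0.0297]
ee_rot: [3.141, 0.0, -2.923]
wrist_force: [-0.6, 0.8, 3.6]
finger_gap: 0.0433
grasp_force: 30.0
```

```bash
python3 go.py .4848 .1045 .16 3.36
```

```text
pos [0.4837 0.1039 0.0297] rot [ 3.1413  0.     -2.9234] t 8.175 q [ 0.1   0.09  1.77  0.    1.29 -1.69]
turn [ 0.0003  0.     -0.0002] shift mm [  -1.2    0.4 -130.3]
```

Emit:
play_rows(plan=[[0,0,0,0,0,-10,0],[0,0,0,0,0,-30,0],[0,0,0,0,0,-60,0],[0,0,0,0,0,-90,0],[0,0,0,0,0,-110,0],[0,0,0,0,0,-115,0],[0,0,0,0,0,-115,0]])

```text
time_s: 9.05
position: [0.4831, 0.1035, 0.1438]
ee_rot: [-3.142, -0.002, -2.923]
wrist_force: [0.0, 0.5, -2.1]
finger_gap: 0.0439
grasp_force: 30.0
```

```bash
python3 go.py .5628 -.320 .14 3.0
```

```text
pos [0.4831 0.1035 0.1438] rot [-3.1416e+00 -1.6000e-03 -2.9234e+00] t 9.05 q [ 0.1  -0.01  1.62 -0.    1.53 -1.69]
turn [-3.000e-04 -1.600e-03  3.597e-01] shift mm [  13.9 -430.7    3.8]
```

Emit:
play_rows(plan=[[0,0,0.03,1,-25,0,0],[0,0,0.08,2,-70,0,0],[0,0,0.13,4,-120,0,0],[0,0,0.18,6,-175,0,0],[0,0,0.23,8,-230,0,0],[0,0,0.28,9,-285,0,0],[0,0,0.33,11,-340,0,0],[0,0,0.36,13,-390,0,0],[0,0,0.36,14,-420,0,0],[0,0,0.36,14,-430,0,0]])

```text
time_s: 10.3
position: [0.5619, -0.3204, 0.1417]
ee_rot: [3.14, -0.004, 2.998]
wrist_force: [-0.8, 0.3, -1.6]
finger_gap: 0.0435
grasp_force: 30.0
```

Emit:
play_rows(plan=[[0,0,0,0,0,0,0],[0,0,0,0,0,0,0],[0,0,0,0,0,0,0]])

```text
time_s: 10.68
position: [0.563, -0.3179, 0.1445]
ee_rot: [-3.141, -0.001, 3.001]
wrist_force: [0.8, -0.1, -1.6]
finger_gap: 0.0435
grasp_force: 30.0
```

```bash
python3 go.py .5628 -.320 .0617 3.0
python3 - <<'E'
from h import *
p,d=grab('wrist'); cv2.imwrite('pics/w3.png',p[:,:,::-1])
E
```

```text
pos [ 0.563  -0.3179  0.1445] rot [-3.1415e+00 -7.0000e-04  3.0013e+00] t 10.675 q [-0.6   0.33  1.24 -0.    1.57 -2.03]
turn [-0.0001 -0.0007  0.0013] shift mm [-0.2 -2.1 82.8]
```

View pics/w3.png

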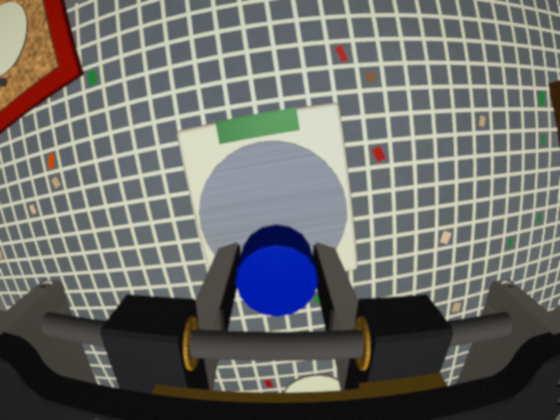

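The puck is held upright at (277,270) above the small pan, whose centre is near (274,215) in the tilted view. I'll lower it slowly.

Emit:
play_rows(plan=[[0,0,0,0,-1,15,0],[0,0,0,0,-1,35,0],[0,0,0,0,-1,55,0],[0,0,0,0,-1,66,0],[0,0,0,0,-1,72,0],[0,0,0,0,-1,75,0],[0,0,0,0,-1,77,0],[0,0,0,0,-1,77,0]])

```text
time_s: 11.72
position: [0.5629, -0.3203, 0.0677]
ee_rot: [-3.141, -0.0, 3.0]
wrist_force: [0.5, -0.3, -1.9]
finger_gap: 0.0434
grasp_force: 30.0
```

Emit:
play_rows(plan=[[0,0,0,0,0,1,0],[0,0,0,0,0,2,0],[0,0,0,0,0,2,0]])

```text
time_s: 12.1
position: [0.5626, -0.3201, 0.0651]
ee_rot: [-3.141, -0.001, 3.0]
wrist_force: [-0.3, -1.1, -0.9]
finger_gap: 0.0433
grasp_force: 30.0
```

Emit:
play_rows(plan=[[0,0,0,0,0,1,0],[0,0,0,0,0,2,0],[0,0,0,0,0,2,0]])

```text
time_s: 12.48
position: [0.5625, -0.3201, 0.063]
ee_rot: [-3.141, -0.001, 3.0]
wrist_force: [-0.5, -0.0, -2.1]
finger_gap: 0.0435
grasp_force: 30.0
```

Emit:
play_rows(plan=[[0,0,0,0,0,1,0],[0,0,0,0,0,1,0]])

```text
time_s: 12.72
position: [0.5625, -0.3201, 0.062]
ee_rot: [-3.141, -0.001, 3.0]
wrist_force: [0.1, 0.3, -1.2]
finger_gap: 0.0436
grasp_force: 30.0
```

Emit:
play_rows(plan=[[0,0,0,0,0,1,0],[0,0,0,0,0,1,0]])

```text
time_s: 12.98
position: [0.5627, -0.3202, 0.0619]
ee_rot: [-3.141, -0.0, 3.0]
wrist_force: [-1.4, 0.3, 1.3]
finger_gap: 0.0437
grasp_force: 30.0
```

Emit:
play_rows(plan=[[0,0,0,0,0,0.5,0],[0,0,0,0,0,0.5,0]])

```text
time_s: 13.22
position: [0.5627, -0.3202, 0.0618]
ee_rot: [-3.141, -0.0, 3.0]
wrist_force: [-3.5, 0.6, 6.1]
finger_gap: 0.0435
grasp_force: 30.0
```

The pan takes the weight: z has stopped changing and the force rose to 6 N. I'll release and then rise.

Emit:
play_rows(plan=[[0,0,0,0,0,0,60],[0,0,0,0,0,0,80],[0,0,0,0,0,0,80],[0,0,0,0,0,0,80],[0,0,0,0,0,-15,80],[0,0,0,0,0,-40,80],[0,0,0,0,0,-80,80],[0,0,0,0,0,-120,80],[0,0,0,0,0,-120,80],[0,0,0,0,0,-120,80]])

```text
time_s: 14.48
position: [0.5625, -0.3201, 0.1805]
ee_rot: [-3.141, -0.001, 3.0]
wrist_force: [-0.2, 0.4, -1.5]
finger_gap: 0.0753
grasp_force: 0.0
```

Run:
```python
from h import *
p,d=grab('scene'); cv2.imwrite('pics/s2.png',p[:,:,::-1])
```

```text
(no output)
```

View pics/s2.png

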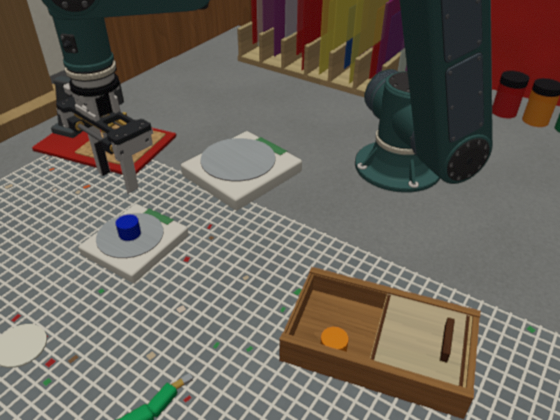

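The blue puck stands upright near the centre of the small pan at (128,228). The lid is open, the amber puck is in the box at (334,340), and the arm is clear.

```bash
python3 -c "
from workcell import job
print(job.sign_off())"
```

```text
the job is handed in; nothing more can be done
None
```

The job is handed in, with no verdict returned: the last picture shows the lid open, the blue puck upright near the centre of the smaller scale's pan, the amber puck still in the box and the arm clear.

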